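# Hold the reference paddle in the tea colour meter's slot

### The job

Calibrate the tea colour meter: pull the wooden cabinet's drawer out to its stop and lift the reference paddle (the one with the flat rectangular grip) out of the rack in it, leaving the round-knobbed scraper in the rack and the drawer open. Lower the paddle's blade upright through the slot on top of the meter, without forcing it, until the line across the blade is level with the meter's top (about 35 mm deep). Finish while still gripping it there: do not let go, as nothing but the gripper holds it at that depth, and leave the teapot and the cups alone.

Things in the scene. Friction and masses are not known exactly. Their poses are not given: they have to be found in the camera images.
- cabinet_front (a point): Middle of the top front edge of a fixed light-wood cabinet, 220 deep (x) x 300 wide (y) x 145 mm high, one drawer. This point is 145 mm above the table; the cabinet extends back along its +x; its -x points out of the front, the way the drawer slides. A rack in the drawer, top 55 mm above the table, has two pockets; with the drawer shut they are at x = +0.07, y = +0.06 and -0.06 in this frame.
- drawer (a joint): How far the drawer is out, m: 0 shut (at the start), 0.13 at its stop. It slides along the cabinet's own -x with light friction (1.5 N plus 4 N per m/s) and stays where left. Front panel 14 mm thick, up to 143 mm above the table; sides low (60 mm above the table).
- drawer_handle (a point): Middle of the drawer's handle: a round steel bar, 11 mm thick and 110 mm long, level, along the cabinet's y, its centre 45 mm in front of the drawer's front panel, 25 mm below the cabinet's top (120 mm above the table). It moves with the drawer and can be pinched from above across the bar; its axes are the cabinet's.
- paddle_mid (a point): Centre of the loose reference paddle (60 g), half-way up its 105 mm. Blade 36 wide (its x) x 6 thick (y) x 65 mm tall, lower edge 52.5 mm below this point, thin line across it 17.5 mm below this point. On top a grip 32 (x) x 12 (y) x 40 mm tall, centred 32.5 mm above this point. Starts upright in either rack pocket, 35 mm deep, 3 mm play, axes as the cabinet's; hidden until the drawer is open.
- scraper_mid (a point): Centre of the loose scraper that stands in the rack's other pocket: steel blade 34 x 6 x 55 mm, with a wooden neck and a 22 mm wooden ball on top, 87 mm tall in all. This point is 44 mm above its lower edge. It stays in the rack.
- meter_slot (a point): Centre of the slot's mouth, in the flat top of the colour meter 100 mm above the table. Slot 38 mm long (this frame's x), 8 mm wide (y), chamfered, through a 10 mm top plate; hollow below, to 94 mm under the top. The meter is a fixed grey, white-topped box 170 (x) x 130 (y) x 100 mm, its middle 30 mm from the slot along this frame's -x; a 3 mm thin display panel lies at the -x end.
- teapot: Loose glass teapot with handle and spout, about 120 mm across, 111 mm high, origin at the centre of its underside. Leave alone.
- cup0: Loose paper cup, 66 mm across the rim, 70 mm high, origin at the centre of its underside. Leave alone.
- cup1: Another cup like cup0. Leave alone.
There are look-alikes about, which are no part of the job. Leave any purple or turquoise look-alike of the part that bears meter_slot alone.

How it is judged:
On the way, in this order (a step that is already met when the one before it is completed fails the run):
1. the drawer is pulled out to its stop (within 8 mm) (value of joint drawer above 0.122 m), for 0.2 s.
2. the paddle is lifted out of the rack, clear above the height of the meter's top, with the drawer open (height (world z) of paddle_mid above 0.155 m and value of joint drawer above 0.1 m), for 0.1 s.
At the end, for the whole second after the job is handed in: The gripper still grips the paddle (over 1 N): still, upright within 0.12 rad, blade 25 to 45 mm deep in the slot, centred within 4 mm, yaw within 0.15 rad, pressing on the meter with under 15 N; the drawer is over 100 mm open and the scraper is in its rack (value of joint drawer above 0.1 m and z of paddle_mid in the frame of meter_slot between 0.0075 and 0.0275 m and x of paddle_mid in the frame of meter_slot between -0.004 and 0.004 m and y of paddle_mid in the frame of meter_slot between -0.004 and 0.004 m and angle between paddle_mid's own z axis and vertical below 0.12 rad and angle between the x axis of paddle_mid and the x axis of meter_slot, either way round below 0.15 rad and contact force between paddle and the fingers above 1 N and contact force between paddle and meter below 15 N and linear speed of paddle below 0.02 m/s and height (world z) of scraper_mid below 0.09 m); the arm keeps its last pose, push and grip.
It fails at once if the scraper is taken out of the rack (height (world z) of scraper_mid above 0.1 m).
It fails at once if the paddle is forced against the meter (over 35 N) (contact force between paddle and meter above 35 N).
It fails at once if the teapot or a cup is moved by more than 30 mm (distance of any of teapot, cup0, cup1 from where it was at the start of the episode above 0.03 m).
It also fails if it takes over 61 s, if anything falls off the work surface, if the arm or the gripper's body presses on something with over 40 N, if the wrist force passes 120 N, or if a joint passes its speed limit or range.

### The arm

A 6-joint arm with a two-finger parallel gripper is mounted at the origin on the work surface. World frame = base frame: x ahead of the robot, y to its left, z up, the work surface at z = 0. Lengths are in m, angles in rad, forces in N, time in s.
With the tool pointing down it reaches from about 0.35 to 0.775 m from the base axis. Payload 7.3 kg.
Tool frame: the origin (TCP) lies between the finger pads; the fingertips stand 8 mm ahead of it and the grasp point (between the pads) lies 11 mm behind it (robot.nose_length is the distance from the TCP to the fingertips, in m); z points along the fingers, y is the line along which they close (so a half turn about z gives the same grasp; the last joint's range is limited). The gripper opens to 92 mm and grips with 3 to 60 N. Pads are 19 mm wide; open, the fingers measure 130 mm over their backs; the gripper's body (75 mm by 190 mm) begins 47 mm behind the grasp point.
Start: joints at [0.995, 0.342, 1.524, -0, 1.275, -0.146], TCP at [0.219, 0.477, 0.235] pointing down, gripper open.
Joint ranges: [-2.53, 2.53], [-0.77, 2.02], [0.04, 2.7], [-1, 4.14], [0.28, 2.66], [-3.11, 3.11]. Speed limits (rad/s): [2.57, 2.57, 3.14, 3.14, 3.14, 3.14].

### API

Orientations are given as [roll, pitch, yaw] about the fixed x, y, z axes, in that order (R = Rz(yaw) Ry(pitch) Rx(roll)).
In Python, from cell import robot gives the robot as it stands. The module is installed in compiled form; this text tells all that it offers.
- The arm moves only by the shell command python3 -m jog 'ROWS' [FORCE]. ROWS is JSON, a list that holds one entry, the list of rows, each a list of 5 numbers: the gripper's target within -1 to 1 (fully open at 1, half-way at 0, shut at -1), then the shift along the tool's x, y, z in m, then the turn about the tool's z in rad. A call has 1 to 5 rows; each row is the pose to reach, as a shift and turn from the pose commanded when the call began, along the tool's axes at that moment; what a row does not reach only later rows make up. A row lasts 1/12 s, in which the tool goes at most 41.7 mm and 7.16 degrees, less where a joint would pass 70% of its speed; a pose out of reach is approached as far as the arm can. A call with a gripper value outside its range is refused whole. The fingers move at their own pace and stop on an object; FORCE is the grip in N (left out, the last holds). Time passes only in rows, so rows that repeat a pose let the fingers close. It gives the time, the measured TCP pose, the force, the opening and the grip force at its end, in the units of the state.
- robot.observe(): the state, without advancing time (a new reading comes with each control period).
- robot.read_camera(name): name is "scene" or "top" or "wrist"; returns the picture (480x640x3 uint8, red, green, blue); there is no depth.
- robot.camera_model(name): a dict with "camera_matrix" (3x3 intrinsics, pixels), "position" and "attitude" of the camera in the world; the wrist camera has in their place "mount" (4x4, takes a point from camera to tool coordinates, whose origin is the TCP and whose axes are the flange's). Camera axes: x right, y down, z forward; pixel columns grow to the right and rows downward; lengths in m; the calibration is good to about 2 mm. The wrist camera is an equidistant fisheye: a pixel r from the principal point sees the ray r / f radians off the axis. A picture is of the moment at which its call begins: read the wrist's pose just before it. camera_model takes no time and is no camera call.
- robot.hand_in(): hands the job in; it is judged then, once.
The state is a dict: "time": time; "qpos": joint angles; "qvel": joint speeds; "joint_efforts": joint torques, N m; "tool_pos": TCP position; "tool_rot": TCP orientation; "contact_force": force on the tool from outside, world axes, zero at the start; "torque": the same for the moment, N m; "opening": finger opening in m; "grip_force": force on a finger pad.
Only numpy, scipy, OpenCV 4.12 (cv2) and the standard library are available. Lean on these libraries where they do the work, as an engineer would, in place of code of your own. Each camera call takes 0.05 s, during which the arm holds its last target. There are 200 camera calls.

## Working session

There is one attempt and no reset: what is moved stays moved. The work goes in short steps, Python scripts to look and compute and a shell command to move; the robot and the scene stay as the last step left them, time stands still between calls to the robot, and variables do not carry over. Pictures are saved under pics/ and viewed, at most 12 in all, crops included, and the job is handed in when it is done.

```bash
mkdir -p pics; python3 - <<'E'
from cell import robot
import cv2,numpy as np
np.set_printoptions(precision=4,suppress=True)
for n in ["scene","top"]:
    cv2.imwrite(f"pics/{n}0.png",robot.read_camera(n)[:,:,::-1])
    print(n,robot.camera_model(n))
print(robot.camera_model("wrist"));print(robot.observe())
E
```

```text
scene {'camera_matrix': array([[555.1367,   0.    , 320.6965],
       [  0.    , 555.1367, 230.4176],
       [  0.    ,   0.    ,   1.    ]]), 'position': array([1.6064, 0.0196, 0.9055]), 'attitude': array([-2.2059,  0.002 ,  1.6926])}
top {'camera_matrix': array([[492.6369,   0.    , 318.3754],
       [  0.    , 492.6369, 237.6349],
       [  0.    ,   0.    ,   1.    ]]), 'position': array([ 0.3824, -0.0979,  1.1272]), 'attitude': array([-2.9885,  0.0141, -1.5824])}
{'camera_matrix': array([[371.6483,   0.    , 318.1005],
       [  0.    , 371.6483, 239.6229],
       [  0.    ,   0.    ,   1.    ]]), 'mount': array([[-0.0004, -0.96  , -0.2801,  0.0761],
       [ 1.    , -0.0001, -0.0012,  0.0004],
       [ 0.0012, -0.2801,  0.96  , -0.1512],
       [ 0.    ,  0.    ,  0.    ,  1.    ]])}
{'time': 0.1, 'qpos': array([ 0.995 ,  0.3426,  1.5249, -0.    ,  1.2754, -0.146 ]), 'qvel': array([-0.    , -0.0001, -0.0028, -0.0005, -0.0013, -0.0006]), 'joint_efforts': array([  0.0018, -43.2005, -24.4695,   0.072 ,   0.0525,  -0.0001]), 'tool_pos': array([0.2186, 0.477 , 0.2341]), 'tool_rot': array([-3.1402, -0.0002,  2.7118]), 'contact_force': array([-0.2355,  0.1255, -0.2825]), 'torque': array([ 0.0242,  0.0295, -0.0354]), 'grip_force': 0.0, 'opening': 0.09178886823150857}
```

View pics/top0.png

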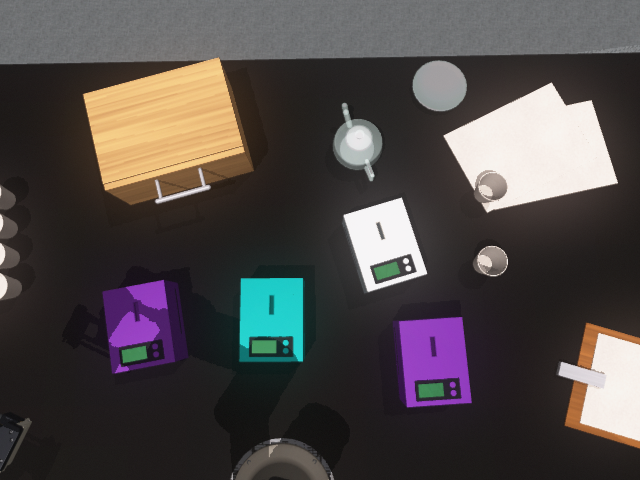

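View pics/scene0.png

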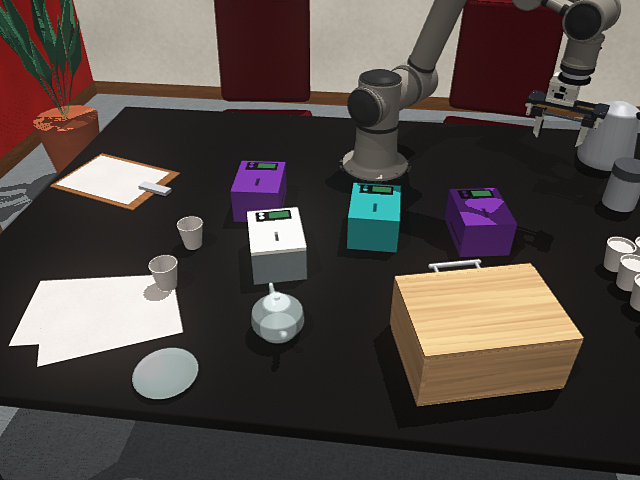

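The top view shows the cabinet at upper left, with its handle bar from about (157,201) to (210,187). The grey/white meter has its slot near (380,231), and the teapot is at (358,145). I'll enlarge the cabinet and the meter.

```bash
python3 - <<'E'
import cv2,numpy as np
t=cv2.imread("pics/top0.png")
a=cv2.resize(t[50:215,75:265],None,fx=2.4,fy=2.4,interpolation=cv2.INTER_CUBIC)
b=cv2.resize(t[190:300,335:435],None,fx=3.4,fy=3.4,interpolation=cv2.INTER_CUBIC)
o=np.zeros((400,800,3),np.uint8);o[:a.shape[0],:a.shape[1]]=a;o[:b.shape[0],460:460+b.shape[1]]=b
print(a.shape,b.shape);cv2.imwrite("pics/crop0.png",o)
E
```

```text
(396, 456, 3) (374, 340, 3)
```

View pics/crop0.png

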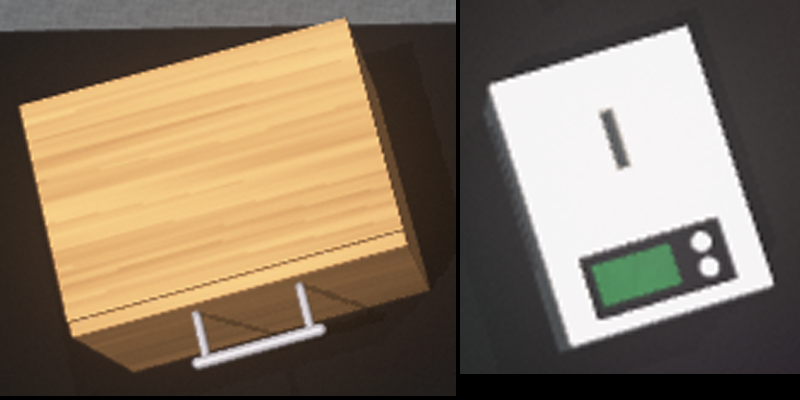

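```bash
cat > h.py <<'E'
from cell import robot
import numpy as np, cv2
from scipy.spatial.transform import Rotation as R
np.set_printoptions(precision=4,suppress=True)
def ray(n,uv,st=None):
    m=robot.camera_model(n);K=m["camera_matrix"];uv=np.atleast_2d(np.asarray(uv,float))
    p=(uv-K[:2,2])/K[0,0]
    if n=="wrist":
        r=np.linalg.norm(p,axis=1,keepdims=True);d=np.c_[p/np.maximum(r,1e-9)*np.sin(r),np.cos(r)]
        T=m["mount"];A=R.from_euler("xyz",st["tool_rot"]).as_matrix()
        return A@T[:3,3]+st["tool_pos"],d@(A@T[:3,:3]).T
    return m["position"],np.c_[p,np.ones(len(p))]@R.from_euler("xyz",m["attitude"]).as_matrix().T
def atz(n,uv,z,st=None):
    o,d=ray(n,uv,st);return o+d*((z-o[2])/d[:,2])[:,None]
def delta(st,target,yaw):   # shift in tool axes for TCP target, tool x axis to heading yaw
    A=R.from_euler("xyz",st["tool_rot"]).as_matrix()
    h=np.arctan2(A[1,0],A[0,0]);dt=(yaw-h+np.pi/2)%np.pi-np.pi/2
    return A.T@(np.asarray(target)-st["tool_pos"]),-dt   # tool z points down
E
python3 - <<'E'
from h import *
c=np.array([[20,105],[346,18],[403,231],[407,245],[73,337],[69,322]])/2.4+[75,50]
P=atz("top",c,.145);print(P)
for a,b in [(0,1),(1,2),(2,3),(3,4),(5,2),(0,5)]:
    d=P[b]-P[a];print(a,b,np.linalg.norm(d),np.degrees(np.arctan2(d[1],d[0])))
h=atz("top",np.array([[197,364],[321,329]])/2.4+[75,50],.12);d=h[1]-h[0];print("handle",h,h.mean(0),np.linalg.norm(d),np.degrees(np.arctan2(d[1],d[0])))
M=atz("top",np.array([[30,85],[229,25],[313,285],[106,350]])/3.4+[335,190],.1);print("meter",M,M.mean(0))
for i in range(4):
    d=M[(i+1)%4]-M[i];print(np.linalg.norm(d),np.degrees(np.arctan2(d[1],d[0])))
s=atz("top",np.array([[146,109],[164,168],[155,138]])/3.4+[335,190],.1);d=s[0]-s[1];print("slot",s,np.degrees(np.arctan2(d[1],d[0])))
A=R.from_euler("xyz",robot.observe()["tool_rot"]).as_matrix();print(A)
E
```

```text
[[0.8508 0.4107 0.145 ]
 [0.9279 0.1224 0.145 ]
 [0.7287 0.069  0.145 ]
 [0.716  0.0654 0.145 ]
 [0.6386 0.3519 0.145 ]
 [0.6519 0.3561 0.145 ]]
0 1 0.29846110248309216 -75.01951271070759
1 2 0.20621167188439427 -164.99376782503424
2 3 0.013192174578610797 -164.07507608304695
3 4 0.29676503084205785 105.12987380741994
5 2 0.2971500381760046 -75.01675023145707
0 5 0.20623075528253224 -164.6295224402446
handle [[0.6191 0.2527 0.12  ]
 [0.649  0.1444 0.12  ]] [0.6341 0.1986 0.12  ] 0.11231095975027637 -74.57520768202883
meter [[ 0.5889 -0.1399  0.1   ]
 [ 0.6255 -0.2653  0.1   ]
 [ 0.4618 -0.3104  0.1   ]
 [ 0.4238 -0.1829  0.1   ]] [ 0.525  -0.2246  0.1   ]
0.13063191001665103 -73.76201436573572
0.1697910036694593 -164.58174974533378
0.13304278304573755 106.59494555411766
0.17067106301419507 14.613802975286795
slot [[ 0.5727 -0.2117  0.1   ]
 [ 0.5354 -0.2217  0.1   ]
 [ 0.5543 -0.2168  0.1   ]] 15.027543783635583
[[-0.909   0.4167 -0.0007]
 [ 0.4167  0.909  -0.0011]
 [ 0.0002 -0.0013 -1.    ]]
```

```bash
python3 - <<'E'
from h import *
print(delta(robot.observe(),[.634,.198,.20],np.radians(105)))
print(atz("top",[[358,150]],.05))
E
```

```text
(array([-0.4939, -0.0804,  0.0341]), np.float64(0.8791770243527361))
[[ 0.749 -0.177  0.05 ]]
```

```bash
python3 -m jog '[[[1,-0.04,-0.006,0,0],[1,-0.08,-0.012,0,0],[1,-0.12,-0.018,0,0],[0,-0.16,-0.024,0,0],[-0.35,-0.2,-0.03,0,0]]]' 20
python3 -m jog '[[[-0.35,-0.04,-0.006,0.01,0],[-0.35,-0.08,-0.012,0.02,0],[-0.35,-0.12,-0.018,0.03,0],[-0.35,-0.16,-0.024,0.034,0],[-0.35,-0.2,-0.03,0.034,0]]]'
python3 -m jog '[[[-0.35,-0.03,-0.007,0,0.12],[-0.35,-0.06,-0.014,0,0.24],[-0.35,-0.094,-0.02,0,0.36],[-0.35,-0.094,-0.02,0,0.48],[-0.35,-0.094,-0.02,0,0.6]]]'
python3 -m jog '[[[-0.35,0,0,0,0.12],[-0.35,0,0,0,0.24],[-0.35,0,0,0,0.28],[-0.35,0,0,0,0.28]]]'
python3 - <<'E'
from h import *
s=robot.observe();print(s["tool_pos"],s["opening"],delta(s,[.634,.198,.109],np.radians(105)))
cv2.imwrite("pics/w1.png",robot.read_camera("wrist")[:,:,::-1])
E
```

```text
time: 0.52
tool_pos: [0.3891, 0.3653, 0.2344]
tool_rot: [-3.141, -0.0, 2.712]
contact_force: [1.0, 0.6, -0.6]
opening: 0.0826
grip_force: 0.0
time: 0.93
tool_pos: [0.558, 0.2543, 0.1989]
tool_rot: [-3.139, -0.003, 2.712]
contact_force: [0.3, 1.3, -0.6]
opening: 0.0495
grip_force: 0.0
time: 1.35
tool_pos: [0.6356, 0.1967, 0.1993]
tool_rot: [-3.14, -0.001, 2.103]
contact_force: [-0.4, -0.4, -1.0]
opening: 0.03
grip_force: 0.0
time: 1.68
tool_pos: [0.6343, 0.1986, 0.2001]
tool_rot: [-3.14, -0.0, 1.83]
contact_force: [-0.6, 0.1, 0.2]
opening: 0.0293
grip_force: 0.0
[0.6343 0.1986 0.2001] 0.029323245767822886 (array([-0.0005, -0.0003,  0.0911]), np.float64(-0.002295286851153211))
```

View pics/w1.png

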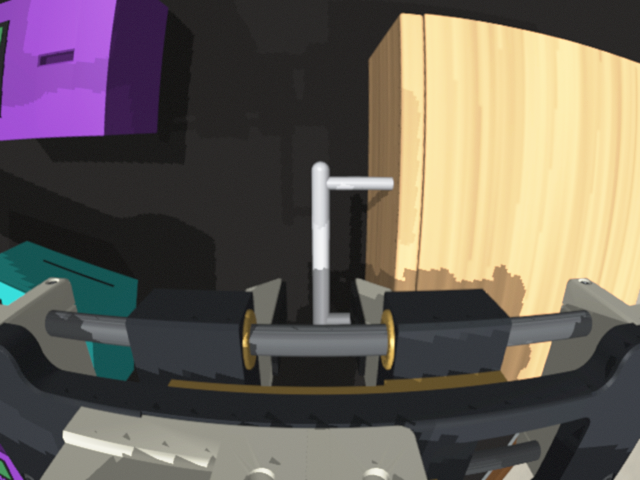

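The handle bar runs along column 321, midway between the fingers (about 280 and 358), so I'll descend and pinch it.

```bash
python3 -m jog '[[[-0.35,0,0,0.03,0],[-0.35,0,0,0.06,0],[-0.35,0,0,0.08,0],[-0.35,0,0,0.091,0],[-0.35,0,0,0.091,0]]]' 25
python3 -m jog '[[[-1,0,0,0,0],[-1,0,0,0,0],[-1,0,0,0,0],[-1,0,0,0,0],[-1,0,0,0,0]]]'
```

```text
time: 2.15
tool_pos: [0.6329, 0.1984, 0.1066]
tool_rot: [-3.136, -0.0, 1.833]
contact_force: [0.3, 0.5, -0.7]
opening: 0.03
grip_force: 0.0
time: 2.57
tool_pos: [0.6354, 0.1989, 0.1115]
tool_rot: [3.138, 0.0, 1.832]
contact_force: [-0.1, 0.3, 4.1]
opening: 0.0101
grip_force: 25.0
```

```bash
python3 -m jog '[[[-1,0,-0.015,0,0],[-1,0,-0.03,0,0],[-1,0,-0.045,0,0],[-1,0,-0.06,0,0],[-1,0,-0.075,0,0]]]'
python3 -m jog '[[[-1,0,-0.015,0,0],[-1,0,-0.03,0,0],[-1,0,-0.04,0,0],[-1,0,-0.05,0,0],[-1,0,-0.053,0,0]]]'
python3 -m jog '[[[-1,0,-0.001,0,0],[-1,0,-0.002,0,0],[-1,0,-0.002,0,0],[-1,0,-0.002,0,0],[-1,0,-0.002,0,0]]]'
```

```text
time: 2.98
tool_pos: [0.563, 0.1794, 0.1115]
tool_rot: [3.137, 0.001, 1.832]
contact_force: [2.8, -0.1, 4.9]
opening: 0.0098
grip_force: 25.0
time: 3.4
tool_pos: [0.5111, 0.1653, 0.1115]
tool_rot: [3.138, 0.001, 1.832]
contact_force: [2.3, -0.7, 5.2]
opening: 0.0102
grip_force: 25.0
time: 3.82
tool_pos: [0.5102, 0.1651, 0.1114]
tool_rot: [3.138, 0.001, 1.832]
contact_force: [0.3, -2.0, 7.3]
opening: 0.0099
grip_force: 25.0
```

```bash
python3 -m jog '[[[-1,0,-0.001,0,0],[-1,0,-0.002,0,0],[-1,0,-0.003,0,0],[-1,0,-0.003,0,0],[-1,0,-0.003,0,0]]]'
python3 -m jog '[[[-0.35,0,0.003,0,0],[-0.35,0,0.003,0,0],[-0.35,0,0.003,0,0],[-0.35,0,0.003,0,0],[-0.35,0,0.003,0,0]]]'
python3 -m jog '[[[-0.35,0,0,-0.03,0],[-0.35,0,0,-0.06,0],[-0.35,0,0,-0.1,0],[-0.35,0,0,-0.14,0],[-0.35,0,0,-0.14,0]]]'
python3 - <<'E'
from h import *
s=robot.observe();print(s["tool_pos"],s["opening"],delta(s,[.619,.193,.25],np.radians(15)))
cv2.imwrite("pics/top2.png",robot.read_camera("top")[:,:,::-1])
t=cv2.imread("pics/top2.png");cv2.imwrite("pics/crop2.png",cv2.resize(t[50:250,75:265],None,fx=3,fy=3,interpolation=cv2.INTER_CUBIC))
E
```

```text
time: 4.23
tool_pos: [0.5101, 0.1651, 0.1115]
tool_rot: [3.131, 0.001, 1.832]
contact_force: [9.8, 2.2, -0.4]
opening: 0.0102
grip_force: 25.0
time: 4.65
tool_pos: [0.5083, 0.1651, 0.1095]
tool_rot: [-3.141, -0.0, 1.832]
contact_force: [0.1, -0.0, -0.0]
opening: 0.0294
grip_force: 0.0
time: 5.07
tool_pos: [0.5119, 0.1658, 0.2577]
tool_rot: [3.128, 0.001, 1.832]
contact_force: [1.3, -0.5, 0.2]
opening: 0.0299
grip_force: 0.0
[0.5119 0.1658 0.2577] 0.029861184940665413 (array([-0.0014,  0.1104,  0.0092]), np.float64(1.5701519491992046))
```

View pics/crop2.png

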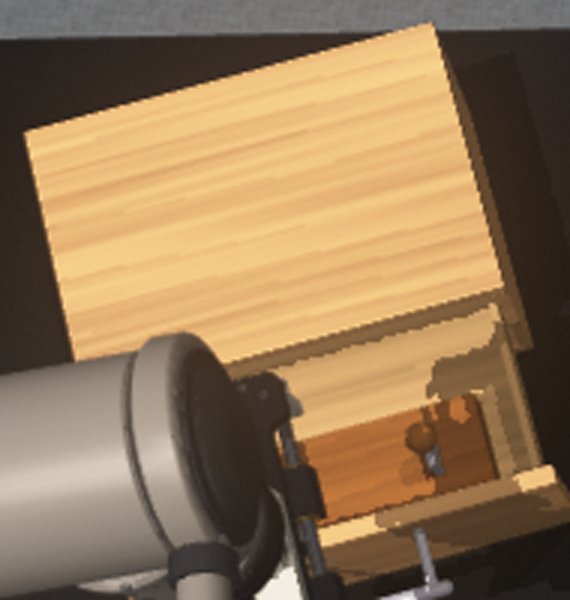

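The drawer is at its stop, and the round-knobbed scraper is in the −y pocket near (420,435). The paddle must therefore be in the +y pocket, so I'll move above that one.

```bash
python3 -m jog '[[[0,0.015,0.025,0,0],[0,0.03,0.05,0,0],[0,0.045,0.08,0,0],[0,0.06,0.11,0,0.12],[0,0.06,0.11,0,0.24]]]'
python3 -m jog '[[[0,0,0,0,0.12],[0,0,0,0,0.24],[0,0,0,0,0.36],[0,0,0,0,0.48],[0,0,0,0,0.6]]]'
python3 -m jog '[[[0,0,0,0,0.12],[0,0,0,0,0.24],[0,0,0,0,0.36],[0,0,0,0,0.48],[0,0,0,0,0.6]]]'
python3 -m jog '[[[0,0,0,0,0.12],[0,0,0,0,0.13],[0,0,0,0,0.13]]]'
python3 - <<'E'
from h import *
s=robot.observe();print(s["tool_pos"],s["opening"],delta(s,[.604,.251,.25],np.radians(15)))
cv2.imwrite("pics/w3.png",robot.read_camera("wrist")[:,:,::-1])
E
```

```text
time: 5.53
tool_pos: [0.6019, 0.2546, 0.2459]
tool_rot: [-3.139, -0.001, 1.588]
contact_force: [-1.1, -1.2, -0.1]
opening: 0.046
grip_force: 0.0
time: 5.95
tool_pos: [0.5991, 0.2514, 0.2479]
tool_rot: [-3.14, 0.002, 0.986]
contact_force: [-0.4, -1.1, 1.0]
opening: 0.0461
grip_force: 0.0
time: 6.37
tool_pos: [0.599, 0.2513, 0.248]
tool_rot: [-3.141, 0.003, 0.386]
contact_force: [-0.1, -0.5, 0.6]
opening: 0.0457
grip_force: 0.0
time: 6.62
tool_pos: [0.5992, 0.2514, 0.2485]
tool_rot: [-3.142, 0.002, 0.265]
contact_force: [-0.0, -0.4, 0.0]
opening: 0.0458
grip_force: 0.0
[0.5992 0.2514 0.2485] 0.045770767940130574 (array([ 0.0045,  0.0016, -0.0015]), np.float64(0.0027713975753806963))
```

View pics/w3.png

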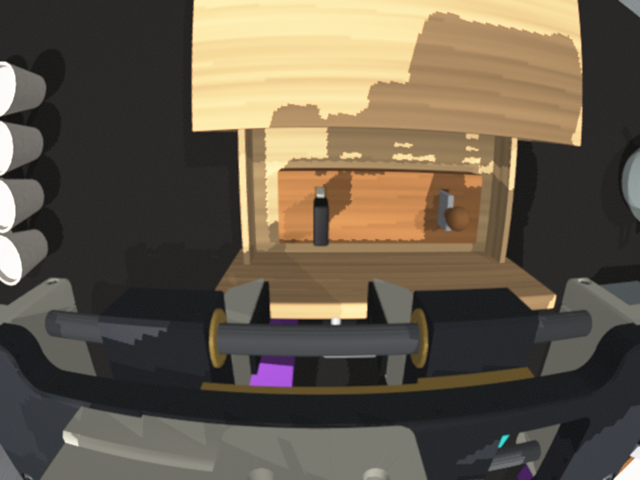

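```bash
python3 - <<'E'
from h import *
s=robot.observe()
P=atz("wrist",[[321,246],[321,198],[321,206],[313,225],[329,225]],.125,s);print(P)
c,si=np.cos(np.radians(15)),np.sin(np.radians(15));F=np.array([.6773,.2087])
print((P[:,:2]-F)@np.array([[c,-si],[si,c]]))
t=cv2.imread("pics/w3.png");cv2.imwrite("pics/crop3.png",cv2.resize(t[170:260,270:480],None,fx=3.8,fy=3.8,interpolation=cv2.INTER_CUBIC))
E
```

```text
[[0.5899 0.2469 0.125 ]
 [0.6262 0.2569 0.125 ]
 [0.6203 0.2552 0.125 ]
 [0.6045 0.2572 0.125 ]
 [0.6076 0.2455 0.125 ]]
[[-0.0746  0.0595]
 [-0.0369  0.0597]
 [-0.043   0.0597]
 [-0.0578  0.0657]
 [-0.0578  0.0535]]
```

View pics/crop3.png

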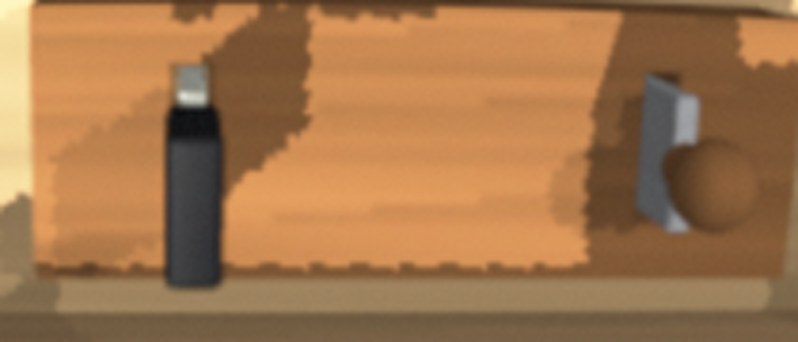

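The crop shows the flat-gripped paddle in the left pocket, its top face spanning picture rows 206–246 at column 321. The scraper is on the right. I'll descend on the paddle and grip it.

```bash
python3 -m jog '[[[0,0.0055,0.002,0.02,0],[0,0.0055,0.002,0.06,0],[0,0.0055,0.002,0.1,0],[0,0.0055,0.002,0.13,0],[0,0.0055,0.002,0.15,0]]]'
python3 -m jog '[[[0,0,0,0.0025,0],[0,0,0,0.0025,0],[0,0,0,0.0025,0],[0,0,0,0.0025,0]]]'
python3 -m jog '[[[-1,0,0,0.0,0],[-1,0,0,0,0],[-1,0,0,0,0],[-1,0,0,0,0],[-1,0,0,0,0]]]' 30
```

```text
time: 7.08
tool_pos: [0.6034, 0.2504, 0.0954]
tool_rot: [-3.142, 0.006, 0.265]
contact_force: [0.4, -0.2, -0.2]
opening: 0.0458
grip_force: 0.0
time: 7.42
tool_pos: [0.6067, 0.2514, 0.0995]
tool_rot: [-3.142, -0.004, 0.263]
contact_force: [0.7, -0.4, 0.8]
opening: 0.0457
grip_force: 0.0
time: 7.83
tool_pos: [0.6056, 0.251, 0.0975]
tool_rot: [-3.142, -0.0, 0.262]
contact_force: [-0.7, -1.0, -0.2]
opening: 0.0173
grip_force: 0.0
```

```bash
python3 -m jog '[[[-1,0,0,0.0,0],[-1,0,0,0,0],[-1,0,0,0,0]]]'
python3 -m jog '[[[-1,0,0,-0.01,0],[-1,0,0,-0.02,0],[-1,0,0,-0.03,0],[-1,0,0,-0.04,0],[-1,0,0,-0.05,0]]]'
python3 -m jog '[[[-1,0,0,-0.03,0],[-1,0,0,-0.06,0],[-1,0,0,-0.09,0],[-1,0,0,-0.11,0],[-1,0,0,-0.11,0]]]'
python3 - <<'E'
from h import *
s=robot.observe();print(s["tool_pos"],s["opening"],delta(s,[.554,-.217,.25],np.radians(15)))
cv2.imwrite("pics/w4.png",robot.read_camera("wrist")[:,:,::-1])
E
```

```text
time: 8.08
tool_pos: [0.6055, 0.251, 0.0974]
tool_rot: [-3.142, -0.0, 0.262]
contact_force: [-0.5, -0.2, 0.9]
opening: 0.0118
grip_force: 30.0
time: 8.5
tool_pos: [0.6057, 0.2511, 0.1489]
tool_rot: [-3.142, -0.001, 0.262]
contact_force: [-1.0, 1.0, -0.7]
opening: 0.0118
grip_force: 30.0
time: 8.92
tool_pos: [0.6073, 0.2516, 0.2641]
tool_rot: [-3.141, -0.011, 0.262]
contact_force: [-0.4, 0.6, -0.1]
opening: 0.0117
grip_force: 30.0
[0.6073 0.2516 0.2641] 0.011695492657648581 (array([-0.1729,  0.4388,  0.0121]), np.float64(0.000100435835344026))
```

View pics/w4.png

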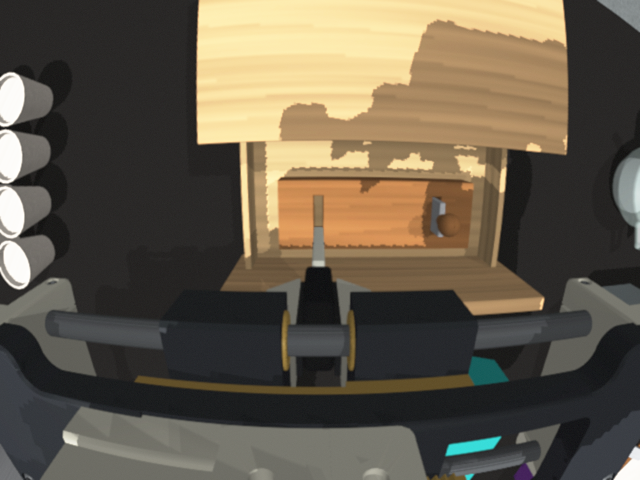

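The paddle is held and the scraper is still in its pocket. Next I'll carry the paddle to above the slot.

```bash
python3 -m jog '[[[-1,-0.008,0.02,0,0],[-1,-0.021,0.055,0,0],[-1,-0.035,0.09,0,0],[-1,-0.049,0.125,0,0],[-1,-0.063,0.16,0,0]]]'
python3 -m jog '[[[-1,-0.014,0.035,0,0],[-1,-0.028,0.07,0,0],[-1,-0.042,0.105,0,0],[-1,-0.056,0.14,0,0],[-1,-0.07,0.175,0,0]]]'
python3 -m jog '[[[-1,-0.014,0.035,0,0],[-1,-0.028,0.07,0,0],[-1,-0.035,0.09,0,0],[-1,-0.04,0.104,0,0],[-1,-0.04,0.104,0,0]]]'
python3 -m jog '[[[-1,0,0,0.02,0],[-1,0,0,0.04,0],[-1,0,0,0.05,0],[-1,0,0,0.05,0],[-1,0,0,0.05,0]]]'
python3 - <<'E'
from h import *
s=robot.observe();print(s["tool_pos"],s["tool_rot"],s["opening"],delta(s,[.554,-.217,.2],np.radians(15)))
cv2.imwrite("pics/w5.png",robot.read_camera("wrist")[:,:,::-1]);cv2.imwrite("pics/s5.png",robot.read_camera("scene")[:,:,::-1])
w=cv2.imread("pics/w5.png");t=cv2.imread("pics/s5.png")
o=np.zeros((580,800,3),np.uint8)
o[:,:400]=cv2.resize(w[180:325,270:370],(400,580),interpolation=cv2.INTER_CUBIC)
o[:,400:]=cv2.resize(t[140:285,230:330],(400,580),interpolation=cv2.INTER_CUBIC)
cv2.imwrite("pics/crop5.png",o)
E
```

```text
time: 9.38
tool_pos: [0.5848, 0.0787, 0.2557]
tool_rot: [-3.141, 0.003, 0.262]
contact_force: [0.5, -0.5, -0.3]
opening: 0.0122
grip_force: 30.0
time: 9.8
tool_pos: [0.5625, -0.1085, 0.2559]
tool_rot: [-3.14, 0.002, 0.262]
contact_force: [1.1, -0.1, -0.9]
opening: 0.0116
grip_force: 30.0
time: 10.22
tool_pos: [0.5511, -0.2204, 0.2558]
tool_rot: [-3.141, 0.002, 0.259]
contact_force: [0.3, 0.0, -0.3]
opening: 0.012
grip_force: 30.0
time: 10.63
tool_pos: [0.5521, -0.2167, 0.207]
tool_rot: [-3.14, 0.001, 0.263]
contact_force: [-0.9, -0.4, -0.9]
opening: 0.0116
grip_force: 30.0
[ 0.5521 -0.2167  0.207 ] [-3.1404  0.0008  0.263 ] 0.011635645674818108 (array([0.0018, 0.0008, 0.007 ]), np.float64(0.001200005017330863))
```

View pics/crop5.png

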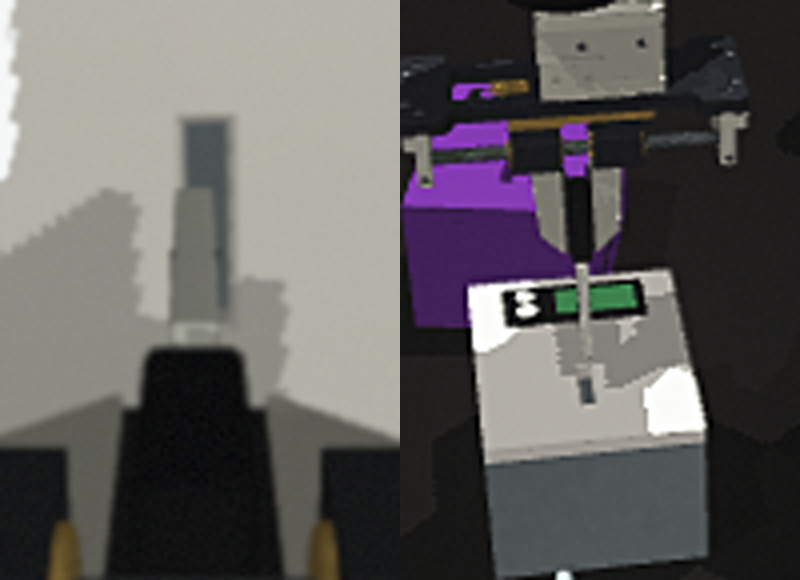

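```bash
python3 - <<'E'
from h import *
s=robot.observe()
A=R.from_euler("xyz",s["tool_rot"]).as_matrix()
f=lambda u,v,z:(atz("wrist",[[270+u/4,180+v/4]],z,s)[0]-s["tool_pos"])@A
print("slot end",f(206.5,119,.1),f(183,130,.1),f(230,130,.1),f(230,220,.1))
for z in (.127,.1295,.132): print("blade end bottom",f(194,188,z),f(176,188,z),f(212,188,z))
print("blade top corner", f(197,325,s["tool_pos"][2]-.0125))
print(robot.camera_model("scene")["position"])
# predict slot in wrist from top-cam estimate
print("slot via top cam",(np.array([.5543,-.2168,.1])-s["tool_pos"])@A)
E
```

```text
slot end [0.0217 0.0021 0.1084] [ 0.0197 -0.0021  0.1084] [0.0197 0.0063 0.1084] [0.003  0.0064 0.1084]
blade end bottom [ 0.0159 -0.0002  0.0814] [ 0.0159 -0.0031  0.0814] [0.0159 0.0027 0.0814]
blade end bottom [ 0.0166 -0.0002  0.0789] [ 0.0166 -0.0031  0.0789] [0.0166 0.0027 0.0789]
blade end bottom [ 0.0172 -0.0002  0.0764] [ 0.0172 -0.003   0.0764] [0.0172 0.0027 0.0764]
blade top corner [0.017  0.     0.0125]
[1.6064 0.0196 0.9055]
slot via top cam [ 0.0016 -0.0003  0.1083]
```

Wrist view: the slot's +x end is near (322,209.5) and the blade's lower +x corner is near (318.5,227). In tool axes the blade needs about +4 mm in x and +2.3 mm in y. I'll shift it, lower it to just above the top, and check again.

```bash
python3 -m jog '[[[-1,0.004,0.0023,0,0],[-1,0.004,0.0023,0.01,0],[-1,0.004,0.0023,0.02,0],[-1,0.004,0.0023,0.021,0],[-1,0.004,0.0023,0.021,0]]]'
python3 -m jog '[[[-1,0,0,0,0],[-1,0,0,0,0],[-1,0,0,0,0],[-1,0,0,0,0],[-1,0,0,0,0]]]'
python3 - <<'E'
from h import *
s=robot.observe();print(s["tool_pos"],s["tool_rot"])
cv2.imwrite("pics/w6.png",robot.read_camera("wrist")[:,:,::-1]);cv2.imwrite("pics/s6.png",robot.read_camera("scene")[:,:,::-1])
w=cv2.imread("pics/w6.png");t=cv2.imread("pics/s6.png")
o=np.zeros((580,800,3),np.uint8)
o[:,:400]=cv2.resize(w[190:277,290:350],(400,580),interpolation=cv2.INTER_CUBIC)
o[:,400:]=cv2.resize(t[190:277,245:305],(400,580),interpolation=cv2.INTER_CUBIC)
cv2.imwrite("pics/crop6.png",o)
E
```

```text
time: 11.15
tool_pos: [0.5558, -0.2187, 0.1848]
tool_rot: [-3.14, 0.002, 0.262]
contact_force: [-0.2, -0.2, -0.3]
opening: 0.0118
grip_force: 30.0
time: 11.57
tool_pos: [0.5566, -0.2191, 0.1865]
tool_rot: [3.141, -0.0, 0.262]
contact_force: [-0.4, 0.5, -1.5]
opening: 0.0119
grip_force: 30.0
[ 0.5566 -0.2191  0.1865] [ 3.1413 -0.0004  0.2617]
```

View pics/crop6.png

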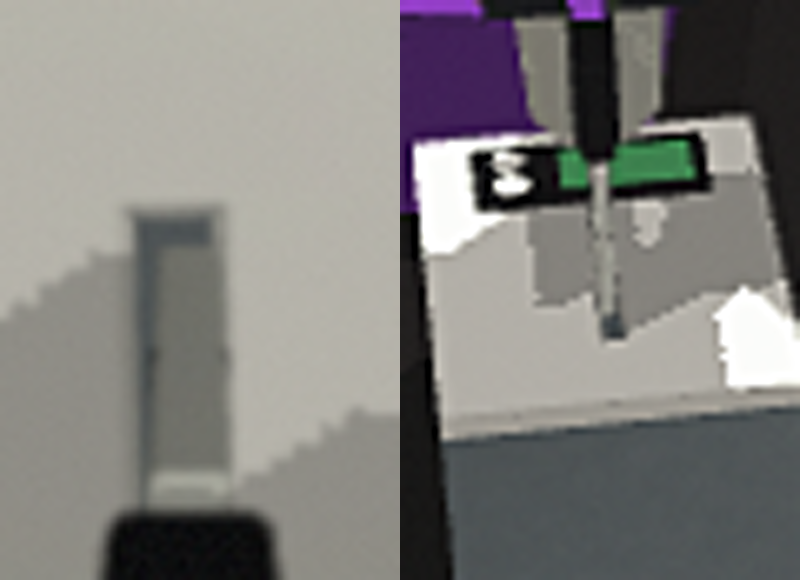

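```bash
python3 - <<'E'
from h import *
s=robot.observe()
A=R.from_euler("xyz",s["tool_rot"]).as_matrix()
k=400/60
f=lambda u,v,z:(atz("wrist",[[290+u/k,190+v/k]],z,s)[0]-s["tool_pos"])@A
print("slot",f(138,220,.1),f(212,220,.1),"chamfer",f(131,209,.1),f(224,209,.1))
z=s["tool_pos"][2]-.0775
print("blade",z,f(158,247,z),f(218,247,z))
E
```

```text
slot [ 0.0174 -0.0053  0.0864] [0.0174 0.002  0.0864] chamfer [ 0.0185 -0.006   0.0864] [0.0185 0.0032 0.0864]
blade 0.10886262475801005 [ 0.0169 -0.0032  0.0775] [0.0169 0.0025 0.0775]
```

The slot's chamfer is centred about 1.2 mm to −y of the blade, and x matches. I'll shift and descend gently, watching the force.

```bash
python3 -m jog '[[[-1,0,-0.0012,0,0],[-1,0,-0.0012,0.002,0],[-1,0,-0.0012,0.005,0],[-1,0,-0.0012,0.008,0],[-1,0,-0.0012,0.01,0]]]'
python3 -m jog '[[[-1,0,0,0.001,0],[-1,0,0,0.002,0],[-1,0,0,0.003,0],[-1,0,0,0.004,0],[-1,0,0,0.004,0]]]'
```

```text
time: 12.08
tool_pos: [0.556, -0.2177, 0.1756]
tool_rot: [-3.141, 0.001, 0.262]
contact_force: [1.3, 0.2, -0.8]
opening: 0.0118
grip_force: 30.0
time: 12.5
tool_pos: [0.5561, -0.2178, 0.172]
tool_rot: [-3.141, 0.0, 0.262]
contact_force: [0.2, 0.4, -0.3]
opening: 0.0123
grip_force: 30.0
```

```bash
python3 -m jog '[[[-1,0,0,0.001,0],[-1,0,0,0.003,0],[-1,0,0,0.005,0],[-1,0,0,0.007,0],[-1,0,0,0.009,0]]]'
python3 -m jog '[[[-1,0,0,0.002,0],[-1,0,0,0.004,0],[-1,0,0,0.006,0],[-1,0,0,0.008,0],[-1,0,0,0.01,0]]]'
```

```text
time: 12.92
tool_pos: [0.5561, -0.2178, 0.1629]
tool_rot: [-3.141, 0.0, 0.262]
contact_force: [-0.5, 0.5, 0.2]
opening: 0.0116
grip_force: 30.0
time: 13.33
tool_pos: [0.5562, -0.2178, 0.153]
tool_rot: [-3.142, -0.0, 0.262]
contact_force: [-0.2, 0.4, -0.5]
opening: 0.0121
grip_force: 30.0
```

```bash
python3 -m jog '[[[-1,0,0,0.003,0],[-1,0,0,0.006,0],[-1,0,0,0.009,0],[-1,0,0,0.0105,0],[-1,0,0,0.0105,0]]]'
python3 -m jog '[[[-1,0,0,0,0],[-1,0,0,0,0],[-1,0,0,0,0],[-1,0,0,0,0],[-1,0,0,0,0]]]'
python3 - <<'E'
from h import *
w=robot.read_camera("wrist")[:,:,::-1];t=robot.read_camera("scene")[:,:,::-1]
o=np.zeros((580,800,3),np.uint8)
o[:,:400]=cv2.resize(w[190:277,290:350],(400,580),interpolation=cv2.INTER_CUBIC)
o[:,400:]=cv2.resize(t[190:277,245:305],(400,580),interpolation=cv2.INTER_CUBIC)
cv2.imwrite("pics/crop7.png",o)
E
```

```text
time: 13.75
tool_pos: [0.556, -0.2177, 0.1422]
tool_rot: [-3.141, 0.001, 0.262]
contact_force: [-0.6, -0.8, -0.6]
opening: 0.0121
grip_force: 30.0
time: 14.17
tool_pos: [0.5562, -0.2179, 0.1429]
tool_rot: [3.141, -0.0, 0.262]
contact_force: [0.6, 0.4, -1.4]
opening: 0.012
grip_force: 30.0
```

View pics/crop7.png

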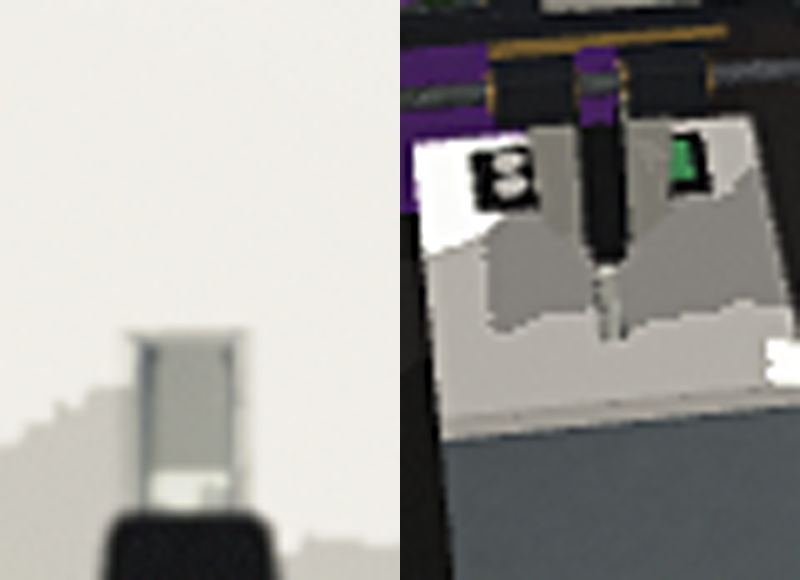

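The blade sits centred in the slot with its line (crop row 350) level with the top, and no contact force shows. I'll hand it in.

```bash
python3 -c "
from cell import robot
print(robot.hand_in())"
```

```text
the job is handed in; nothing more can be done
None
```

I handed the job in at about 14 s with the paddle still gripped at 30 N, its blade about 35 mm deep and centred in the meter's slot with no contact force to speak of. The drawer is open to its stop, the scraper is still in its rack, and the teapot and cups were left alone; the hand-in returned no verdict.

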